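Open the feeder barrier and run the tube rack in

TASK

Push the counterweighted barrier arm of the rack feeder up past its balance point so that it stays raised on its own, then push the waiting tube rack along its lane, under the raised arm, until it is fully home against the end stop. Only push with the fingers: do not pick up or tip the rack, and leave the other things on the bench where they stand.

Things in the scene. Friction and masses are not known exactly. Their poses are not given: they have to be found in the camera images.
- feeder: Fixed rack feeder. Origin on the bench top, on the lane's centre line, straight below the barrier arm; x runs along the lane to the end stop, y to the left, z up. Lane: grey floor 6 mm thick, 58 mm wide, x = -180 to +130 mm, between two rails 34 mm apart whose tops are 24 mm above the bench. Hinge post 28 x 32 mm, 94 mm high at x = +30, y = +100 mm.
- lane_stop (a point): Foot of the steel end stop's face on the lane floor: feeder x = +125, y = 0, z = +6 mm. The stop is 70 mm high; behind it stands a white housing 170 mm wide, 85 mm high, up to feeder x = +247 mm. The rack is home when its front end touches this face.
- barrier (a joint): Angle of the barrier arm, rad: 0 = lowered, level across the lane; grows as it rises; stop at 1.833 (leaning away from the lane). A steel counterweight 32 mm across stands above the hinge. Below the balance point, at about 1.0 rad, the arm falls shut; beyond it, it swings to the stop by itself and stays. Lifting it at the free end takes under 2 N.
- barrier_hinge (a point): Hinge axis of the barrier arm (along feeder x), 80 mm above the bench at feeder x = 0, y = +100 mm. The arm, an aluminium bar 12 mm thick along x and 14 mm high, centred on the hinge, turns in the feeder's y-z plane; lowered, it reaches 213 mm from the hinge towards feeder -y.
- barrier_push (a point): Middle of the arm's underside, 180 mm out from the hinge, 33 mm short of the free end; moves with the arm. Lowered: feeder x = 0, y = -80 mm, 73 mm above the bench. A good place for a tilted fingertip to push up from below: the bench beneath the arm is free beyond y = -45 mm (a rest post carries the lowered arm at y = -30 mm).
- rack: Loose white rack, 120 mm along x (the lane), 30 mm wide, 60 mm high, with five tubes fixed in it, caps to 94 mm above its underside. Origin at the centre of its underside, on the lane floor 6 mm above the bench. 0.18 to 0.35 kg. Starts 25 to 60 mm short of the arm; home, its origin is at feeder x = +65 mm. Push on its flat end towards the robot.
- block: Bystander: square grey rack 75 x 75 mm, 60 mm high, nine tubes to 94 mm; origin at the centre of its underside.
- jar: Bystander: jar 48 mm across, 65 mm high; origin at the centre of its underside.
- bottle: Bystander: bottle 56 mm across, 130 mm high; origin at the centre of its underside.
Things that resemble listed ones, but are neither listed nor needed, are in the scene too. What is shaped like the rack but blue is not meant.

How it is judged:
By the outcome, as a careful person would: the job done as asked, in the order asked, and still so for the second after the job is handed in, with the robot touching nothing.
It also fails if it takes over 51 s, if anything falls off the work surface, if the arm or the gripper's body presses on something with over 40 N, if the wrist force passes 120 N, or if a joint passes its speed limit or range.

ROBOT

A 6-joint arm with a two-finger parallel gripper is mounted at the origin on the work surface. World frame = base frame: x ahead of the robot, y to its left, z up, the work surface at z = 0. Lengths are in m, angles in rad, forces in N, time in s.
With the tool pointing down it reaches from about 0.35 to 0.975 m from the base axis. Payload 17.4 kg.
Tool frame: the origin (TCP) lies at the very end of the fingers, on their centre line; the grasp point (between the pads) lies 19 mm behind it; z points along the fingers, y is the direction in which the jaws open and shut (so a half turn about z gives the same grasp; the last joint's range is limited). The gripper opens to 85 mm and grips with 20 to 120 N. Pads are 22 mm wide; open, the fingers measure 114 mm over their backs; the gripper's body (76 mm by 85 mm) begins 54 mm behind the grasp point. The pads swing forward as they close: fully open they stand 13 mm farther back than shut.
Start: joints at [-1.248, 0.116, 1.442, -0, 1.584, -0.038], TCP at [0.238, -0.632, 0.231] pointing down, gripper open.
Joint ranges: [-2.83, 2.83], [-0.83, 2.19], [0.07, 2.5], [-1.14, 4.28], [0.01, 3], [-2.97, 2.97]. Speed limits (rad/s): [1.89, 1.89, 2.22, 3.14, 3.14, 3.14].

INTERFACE

Orientations are given as a unit quaternion [w, x, y, z].
In Python, from rig import get_state, grab_frame, sign_off gives the robot as it stands.
- The arm moves only by the shell command python3 -m crank 'ROWS'. ROWS is JSON, a list of rows, each a list of 3 entries, a list of its own where there are three numbers: the shift along the tool's x, y, z in m, then the turn about the tool's z in rad, then the opening, from 0 (shut) to 1 (fully open). A call has exactly 5 rows; each row is the pose to reach, as a shift and turn from the pose measured when the call began, along the tool's axes at that moment; what a row does not reach only later rows make up. A row lasts 1/8 s, in which the tool goes at most 62.5 mm and 10.7 degrees, less where a joint would pass 70% of its speed; a pose out of reach is approached as far as the arm can. A call with a gripper value outside its range is refused whole. The fingers move at their own pace and stop on an object; the grip force is fixed at half the most. Time passes only in rows, so rows that repeat a pose let the fingers close, or fill a call up. It gives the time, the measured TCP pose, the force and the opening at its end, in the units of the state.
- get_state(): the state, without advancing time (a new reading comes with each control period).
- grab_frame(name): name is "scene" or "top" or "wrist"; returns a dict with "color" (420x560x3 uint8, red, green, blue), "vfov" (degrees; the focal length in pixels is half the picture's height over the tangent of half this angle, whatever the lens; pixels are square), "cx", "cy" (the principal point, pixels), "origin" and "rotation" of the camera in the world; the wrist camera has in their place "tool_from_camera" (4x4, takes a point from camera to tool coordinates, whose origin is the TCP and whose axes are the flange's). Camera axes: x right, y down, z forward; pixel columns grow to the right and rows downward; lengths in m; the calibration is good to about 2 mm. A picture is of the moment at which its call begins: read the wrist's pose just before it. There is no depth.
- sign_off(): hands the job in, once; it reports no verdict.
The state is a dict: "time_s": time; "q": joint angles; "dq": joint speeds; "tau": joint torques, N m; "eef_pos": TCP position; "tool_rot": TCP orientation; "contact_force": force on the tool from outside, world axes, zero at the start; "torque": the same for the moment, N m; "opening": finger opening in m.
Only numpy, scipy, OpenCV 4.12 (cv2) and the standard library are available. Lean on these libraries where they do the work, as an engineer would, in place of code of your own. Each camera call takes 0.05 s, during which the arm holds its last target.

## Working session

There is one attempt and no reset: what is moved stays moved. The work goes in short steps, Python scripts to look and compute and a shell command to move; the robot and the scene stay as the last step left them, time stands still between calls to the robot, and variables do not carry over. Pictures are saved under pics/ and viewed, and the job is handed in when it is done.

```bash
ls; mkdir -p pics
python3 - <<'E'
from rig import *
import cv2
s=get_state(); print({k:s[k] for k in ['time_s','eef_pos','tool_rot','opening','contact_force']})
for n in ['scene','top','wrist']:
    f=grab_frame(n); cv2.imwrite(f'pics/{n}0.png',f['color'][:,:,::-1])
    print(n,{k:v for k,v in f.items() if k!='color'})
E
```

```text
pics
{'time_s': 0.0, 'eef_pos': array([ 0.23822073, -0.63137282,  0.23058228]), 'tool_rot': array([-5.51934913e-04,  9.83772314e-01,  1.79420512e-01, -9.78080080e-05]), 'opening': 0.08557300444680487, 'contact_force': array([-0.18820661, -0.42965164,  0.80441022])}
scene {'vfov': 44.37532257185064, 'cx': 278.21248448587335, 'cy': 213.82976063970926, 'origin': array([0.99548347, 0.5878171 , 0.67424114]), 'rotation': array([-0.14833085,  0.3528601 ,  0.84418082, -0.37529515])}
top {'vfov': 45.160787916718384, 'cx': 275.8750898187142, 'cy': 198.18218472660172, 'origin': array([0.50518374, 0.08781372, 1.06976274]), 'rotation': array([-0.02404287,  0.71672484, -0.69660302,  0.0217179 ])}
wrist {'vfov': 68.98568310890914, 'cx': 284.0314219385945, 'cy': 207.10053520666602, 'tool_from_camera': array([[-1.22079125e-03, -9.64214498e-01, -2.65120560e-01,
         6.70853547e-02],
       [ 9.99999188e-01, -1.27429179e-03,  2.97991531e-05,
         1.07996196e-04],
       [-3.66573730e-04, -2.65120308e-01,  9.64215270e-01,
        -1.42319738e-01],
       [ 0.00000000e+00,  0.00000000e+00,  0.00000000e+00,
         1.00000000e+00]])}
```

View pics/scene0.png

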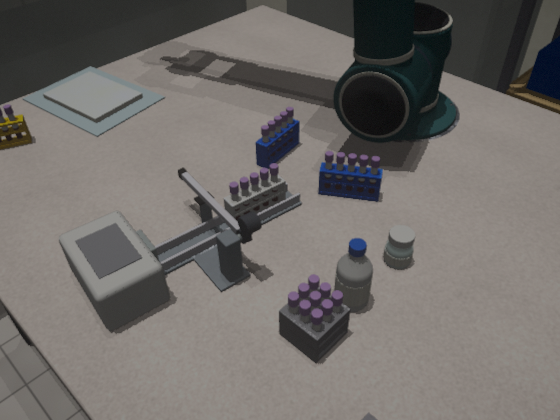

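View pics/top0.png

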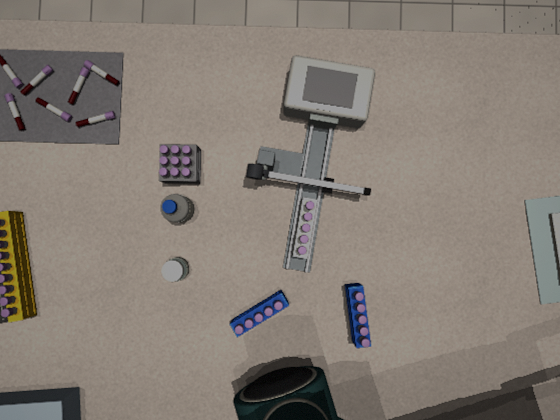

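View pics/wrist0.png

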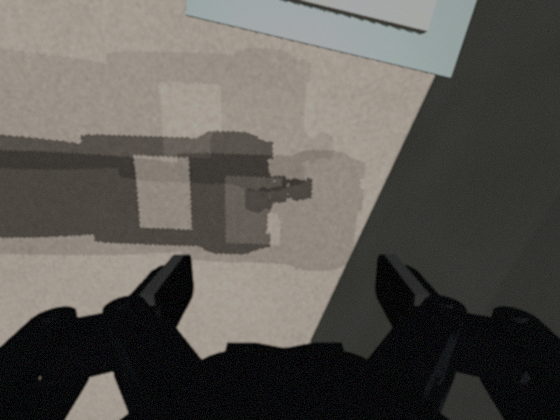

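The target is the white rack in the lane: top view (305,228), scene view (257,195). The blue racks at top (259,313) and (358,316) look like it but aren't meant, and neither are the yellow rack and the grey block. Next I'll take close crops.

Run:
```python
import cv2
t=cv2.imread('pics/top0.png'); c=t[40:280,230:390]
cv2.imwrite('pics/topc.png',cv2.resize(c[:120],None,fx=5,fy=5,interpolation=cv2.INTER_CUBIC))
cv2.imwrite('pics/topd.png',cv2.resize(c[120:],None,fx=5,fy=5,interpolation=cv2.INTER_CUBIC))
s=cv2.imread('pics/scene0.png'); cv2.imwrite('pics/scc.png',cv2.resize(s[150:300,160:320],None,fx=4,fy=4,interpolation=cv2.INTER_CUBIC))
```

```text
(no output)
```

View pics/topc.png

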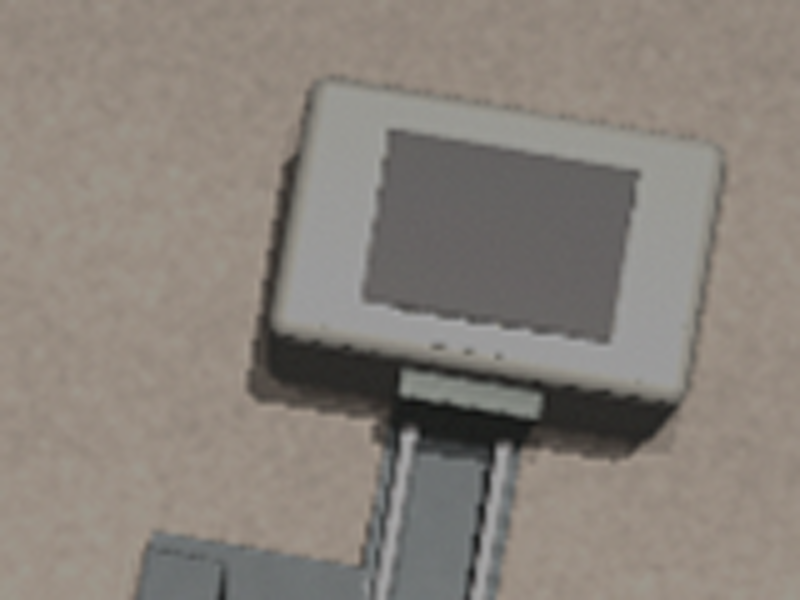

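View pics/topd.png

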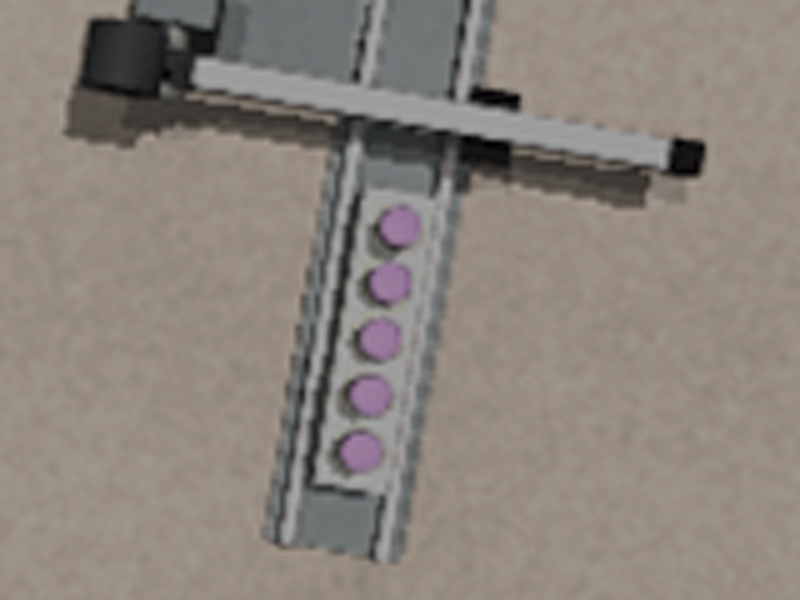

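View pics/scc.png

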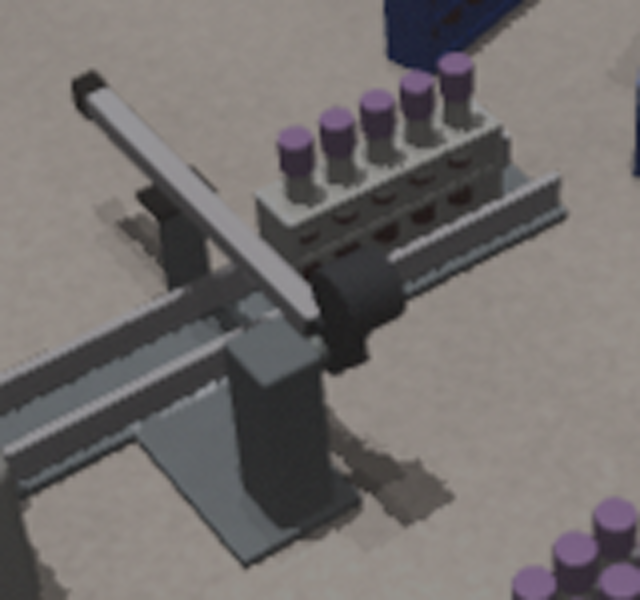

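Crops: the white rack stands in the lane, its rear top edge at topd (315–385, 487). The lane end corners are at topd (268,540) and (402,560), and the arm tip is at (705,160). The counterweight is a dark drum at topd (125,55) / scc (360,290). Next I'll fit the feeder pose.

```bash
cat > h.py <<'E'
import numpy as np, pickle
from scipy.spatial.transform import Rotation as R
from scipy.optimize import least_squares
C={'scene':(44.37532257185064,278.21248448587335,213.82976063970926,[0.99548347,0.5878171,0.67424114],[-0.14833085,0.3528601,0.84418082,-0.37529515]),
'top':(45.160787916718384,275.8750898187142,198.18218472660172,[0.50518374,0.08781372,1.06976274],[-0.02404287,0.71672484,-0.69660302,0.0217179])}
def rot(q): return R.from_quat(np.r_[q[1:],q[0]]).as_matrix()
def proj(n,P):
    v,cx,cy,o,q=C[n]; f=210/np.tan(np.radians(v/2)); p=(np.asarray(P)-o)@rot(q); return np.c_[p[:,0]/p[:,2]*f+cx,p[:,1]/p[:,2]*f+cy]
def ray(n,uv):
    v,cx,cy,o,q=C[n]; f=210/np.tan(np.radians(v/2)); return np.array(o),rot(q)@np.array([(uv[0]-cx)/f,(uv[1]-cy)/f,1])
def atz(n,uv,z): o,d=ray(n,uv); return o+d*(z-o[2])/d[2]
def tri(uv1,uv2,n1='top',n2='scene'):
    A=[];b=[]
    for n,uv in((n1,uv1),(n2,uv2)):
        o,d=ray(n,uv); d/=np.linalg.norm(d); M=np.eye(3)-np.outer(d,d); A.append(M); b.append(M@o)
    return np.linalg.lstsq(np.vstack(A),np.hstack(b),rcond=None)[0]
def F2W(p,P): c,s=np.cos(p[2]),np.sin(p[2]); P=np.atleast_2d(P); return np.c_[p[0]+c*P[:,0]-s*P[:,1],p[1]+s*P[:,0]+c*P[:,1],P[:,2]]
def W2F(p,P): c,s=np.cos(p[2]),np.sin(p[2]); P=np.atleast_2d(P); d=P[:,:2]-p[:2]; return np.c_[c*d[:,0]+s*d[:,1],-s*d[:,0]+c*d[:,1],P[:,2]]
E
python3 - <<'E'
from h import *
T=lambda x,y:(230+x/5,160+y/5); T0=lambda x,y:(230+x/5,40+y/5); S=lambda x,y:(160+x/4,150+y/4)
pts=[('top',T(268,540),(-.18,.029,.006)),('top',T(402,560),(-.18,-.029,.006)),
('top',T(706,160),(0,-.113,.087)),('scene',S(568,212),(-.18,.029,.006)),('scene',S(74,88),(0,-.113,.08)),
('top',T0(722,145),(.247,-.085,.085)),('top',T0(685,402),(.13,-.085,.085)),('top',T0(315,76),(.247,.085,.085)),('top',T0(272,333),(.13,.085,.085))]
def r(p): return np.concatenate([ (proj(n,F2W(p,P))[0]-uv) for n,uv,P in pts])
s=least_squares(r,[.65,0,-.1],loss='soft_l1',x_scale=.1); print(s.x,np.degrees(s.x[2])); print(r(s.x).reshape(-1,2).round(1))
p=s.x; np.save('p.npy',p)
print('rack rear/front top', W2F(p,[atz('top',T(315,487),.066),atz('top',T(383,492),.066),atz('top',T(365,185),.066),atz('top',T(435,198),.066)]).round(4))
print('caps',W2F(p,[atz('top',T(400,226),.1),atz('top',T(360,452),.1)]).round(4))
w=tri(T(125,52),S(362,285)); print('weight',W2F(p,w))
# cylinder extents at weight height
for uv in [(85,20),(165,22),(85,90),(165,95)]: print(W2F(p,atz('top',T(*uv),w[2]+.012)).round(4))
print('hinge px',(proj('top',F2W(p,[(0,.1,.08)]))-[230,160])*5,(proj('scene',F2W(p,[(0,.1,.08)]))-[160,150])*4)
E
```

```text
[ 0.60339836  0.01825304 -0.14377371] -8.237626739954912
[[-0.4 -0.6]
 [ 0.2  0.2]
 [ 0.  -0.5]
 [-0.6 -0.6]
 [ 1.9  0.1]
 [ 2.5 -2. ]
 [ 0.5  4. ]
 [-0.4 -2.5]
 [-1.8  3.2]]
rack rear/front top [[-0.1532  0.0148  0.066 ]
 [-0.1505 -0.012   0.066 ]
 [-0.0319  0.0154  0.066 ]
 [-0.0322 -0.0129  0.066 ]]
caps [[-0.0477  0.0009  0.1   ]
 [-0.1356  0.0015  0.1   ]]
weight [[-0.0033527   0.11637457  0.12147783]]
[[0.006  0.1314 0.1335]]
[[0.0104 0.1019 0.1335]]
[[-0.0198  0.1268  0.1335]]
[[-0.0166  0.0971  0.1335]]
hinge px [[168.87928565  66.48994097]] [[333.50056442 340.45612836]]
```

```bash
cat >> h.py <<'E'
def go(fx,fy,fz,yaw_deg):
    """needed shift in tool axes to TCP at feeder (fx,fy,fz), tool y axis at feeder yaw_deg from feeder x (mod 180)"""
    from rig import get_state
    p=np.load('p.npy'); s=get_state(); M=rot(s['tool_rot']); d=M.T@(F2W(p,[(fx,fy,fz)])[0]-s['eef_pos'])
    y=M[:,1]; a=np.degrees(np.arctan2(y[1],y[0]))-np.degrees(p[2]); t=(yaw_deg-a+90)%180-90
    print('t',round(s['time_s'],2),'shift',d.round(4),'turn',round(-np.radians(t),3),'| now feeder',W2F(p,s['eef_pos'])[0].round(4),'yaw',round(a,2),'F',s['contact_force'].round(2),'tilt',M[2].round(3))
E
python3 -c "
from h import *; go(-.068,.065,.2,0)"
```

```text
t 0.15 shift [ 0.5429 -0.5687  0.0312] turn -1.066 | now feeder [-0.2683 -0.6953  0.2308] yaw -61.09 F [-0.58  0.58  0.99] tilt [ 0.    -0.001 -1.   ]
```

```bash
python3 -m crank '[[[0.543,-0.569,0.03],-1.066,1],[[0.543,-0.569,0.03],-1.066,1],[[0.543,-0.569,0.03],-1.066,1],[[0.543,-0.569,0.03],-1.066,1],[[0.543,-0.569,0.03],-1.066,1]]'; python3 -c "
from h import *; go(-.068,.065,.2,0)"
```

```text
time_s: 0.78
eef_pos: [0.3605, -0.3422, 0.2192]
tool_rot: [-0.0, 0.795, 0.607, 0.0]
contact_force: [0.2, -0.0, 0.8]
opening: 0.0853
t 0.78 shift [0.4679 0.0639 0.0195] turn -0.123 | now feeder [-0.1888 -0.3915  0.2192] yaw -7.05 F [ 0.17 -0.03  0.75] tilt [ 0.001 -0.    -1.   ]
```

```bash
python3 -m crank '[[[0.468,0.064,0.02],-0.123,1],[[0.468,0.064,0.02],-0.123,1],[[0.468,0.064,0.02],-0.123,1],[[0.468,0.064,0.02],-0.123,1],[[0.468,0.064,0.02],-0.123,1]]' >/dev/null; python3 -c "
from h import *; go(-.068,.065,.2,0)"
```

```text
t 1.4 shift [0.1544 0.0411 0.0065] turn 0.0 | now feeder [-0.1091 -0.0894  0.2064] yaw 0.0 F [ 0.51 -0.47  0.33] tilt [ 0.001  0.    -1.   ]
```

```bash
python3 -m crank '[[[0.154,0.041,0.006],0,1],[[0.154,0.041,0.006],0,1],[[0.154,0.041,0.006],0,1],[[0.154,0.041,0.006],0,1],[[0.154,0.041,0.006],0,1]]' >/dev/null
python3 - <<'E'
from h import *; go(-.068,.065,.1,0)
from rig import *; import cv2
for n in ['scene','wrist']:
    f=grab_frame(n); im=f['color'][:,:,::-1]; cv2.imwrite(f'pics/{n}1.png',im)
    if n=='scene': cv2.imwrite('pics/sc1c.png',cv2.resize(im[80:300,150:350],None,fx=2.7,fy=2.7,interpolation=cv2.INTER_CUBIC))
E
```

```text
t 2.02 shift [0.0008 0.0003 0.1002] turn 0.0 | now feeder [-0.0683  0.0642  0.2002] yaw 0.01 F [1.18 0.06 0.58] tilt [ 0. -0. -1.]
```

View pics/sc1c.png

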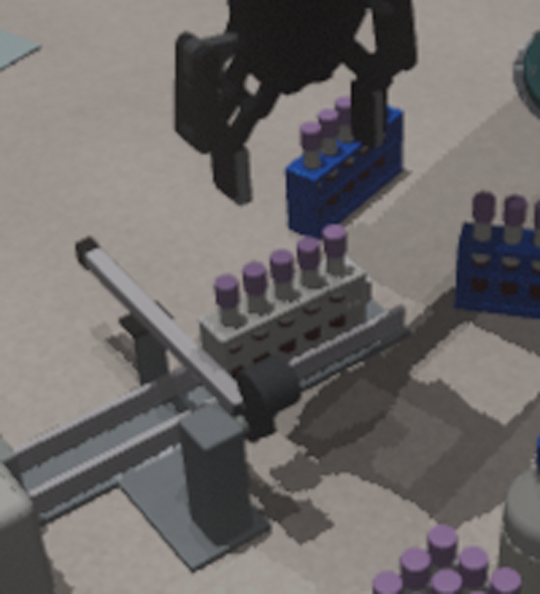

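View pics/wrist1.png

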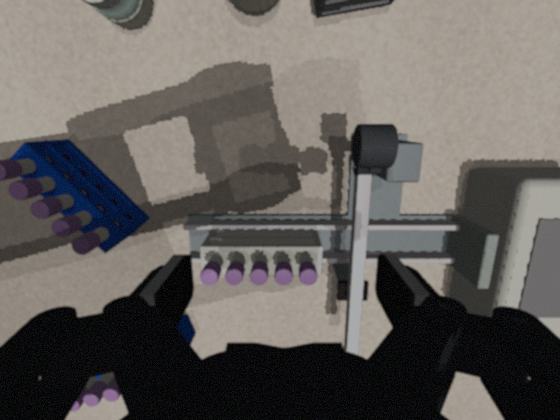

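Scene crop: fingertips at (235,185), above and in front of the lane, with the drum at (268,395). Wrist: the drum spans columns 352–397, rows 125–167, and the bar columns are about 356–371 at row 200. Next I'll measure the drum in x.

```bash
cat >> h.py <<'E'
def wray(uv,pos,q,f=None):
    T=np.array([[-1.22079125e-03,-9.64214498e-01,-2.65120560e-01,6.70853547e-02],[9.99999188e-01,-1.27429179e-03,2.97991531e-05,1.07996196e-04],[-3.66573730e-04,-2.65120308e-01,9.64215270e-01,-1.42319738e-01]])
    f=210/np.tan(np.radians(68.98568310890914/2)); M=rot(q)
    return M@T[:,3]+pos, M@(T[:,:3]@np.array([(uv[0]-284.0314)/f,(uv[1]-207.1005)/f,1]))
def watz(uv,z,pos=None,q=None):
    if pos is None:
        from rig import get_state
        s=get_state(); pos,q=s['eef_pos'],s['tool_rot']
    o,d=wray(uv,np.array(pos),np.array(q)); return o+d*(z-o[2])/d[2]
E
python3 - <<'E'
from h import *; p=np.load('p.npy'); from rig import *; import cv2
for uv,z in [((356,200),.087),((371,200),.087),((353,350),.087),((352,148),.125),((397,148),.125),((352,135),.12),((375,125),.125),((375,168),.12),((375,168),.14),((320,245),.066),((204,245),.066),((200,215),.024),((456,227),.024)]:
    print(uv,z,W2F(p,watz(uv,z))[0].round(4))
im=cv2.imread('pics/wrist1.png'); cv2.imwrite('pics/w1c.png',cv2.resize(im[100:220,290:440],None,fx=5,fy=5,interpolation=cv2.INTER_CUBIC))
E
```

```text
(356, 200) 0.087 [-0.0059  0.0667  0.087 ]
(371, 200) 0.087 [0.007  0.0666 0.087 ]
(353, 350) 0.087 [ 0.0004 -0.0874  0.087 ]
(352, 148) 0.125 [-0.0202  0.1138  0.125 ]
(397, 148) 0.125 [0.0114 0.1137 0.125 ]
(352, 135) 0.12 [-0.0196  0.1225  0.12  ]
(375, 125) 0.125 [-0.0053  0.1294  0.125 ]
(375, 168) 0.12 [-0.0015  0.099   0.12  ]
(375, 168) 0.14 [-0.0075  0.1018  0.14  ]
(320, 245) 0.066 [-0.0331  0.0164  0.066 ]
(204, 245) 0.066 [-0.1459  0.0167  0.066 ]
(200, 215) 0.024 [-0.1596  0.0345  0.024 ]
(456, 227) 0.024 [0.1215 0.02   0.024 ]
```

View pics/w1c.png

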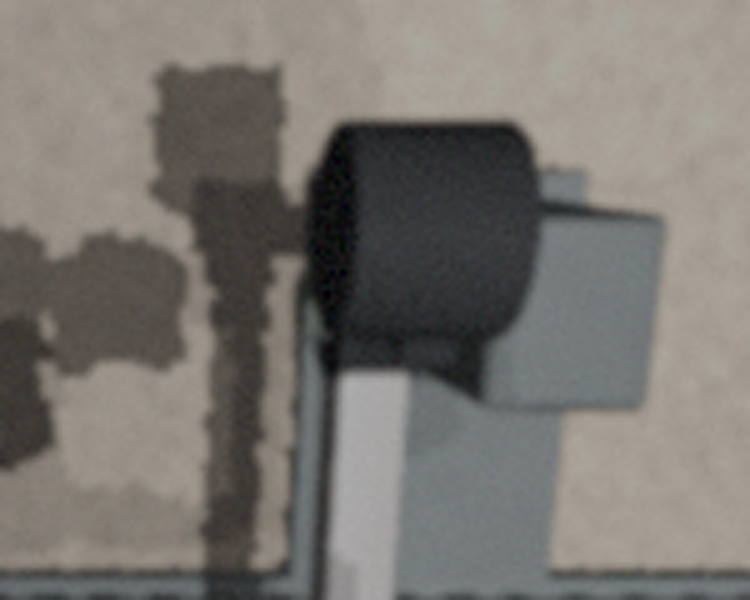

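Run:
```python
from h import *; p=np.load('p.npy')
for uv in [(222,190),(248,196),(222,203),(240,203),(213,155),(180,150),(176,40),(352,140),(382,140),(368,148),(415,65)]:
    o,d=ray('scene',(150+uv[0]/2.7,80+uv[1]/2.7)); O=W2F(p,o)[0]; D=W2F(p,o+d)[0]-O
    print(uv,[(O+D*(y-O[1])/D[1]).round(3).tolist() for y in (.053,.064,.075)])
```

```text
(222, 190) [[-0.021, 0.053, 0.214], [-0.014, 0.064, 0.223], [-0.008, 0.075, 0.232]]
(248, 196) [[-0.038, 0.053, 0.202], [-0.031, 0.064, 0.211], [-0.024, 0.075, 0.221]]
(222, 203) [[-0.02, 0.053, 0.205], [-0.014, 0.064, 0.214], [-0.007, 0.075, 0.223]]
(240, 203) [[-0.032, 0.053, 0.2], [-0.025, 0.064, 0.209], [-0.019, 0.075, 0.218]]
(213, 155) [[-0.017, 0.053, 0.239], [-0.011, 0.064, 0.248], [-0.004, 0.075, 0.256]]
(180, 150) [[0.003, 0.053, 0.251], [0.009, 0.064, 0.259], [0.015, 0.075, 0.267]]
(176, 40) [[-0.002, 0.053, 0.316], [0.004, 0.064, 0.323], [0.01, 0.075, 0.33]]
(352, 140) [[-0.113, 0.053, 0.21], [-0.105, 0.064, 0.219], [-0.097, 0.075, 0.228]]
(382, 140) [[-0.136, 0.053, 0.201], [-0.127, 0.064, 0.21], [-0.119, 0.075, 0.219]]
(368, 148) [[-0.125, 0.053, 0.199], [-0.117, 0.064, 0.209], [-0.108, 0.075, 0.218]]
(415, 65) [[-0.161, 0.053, 0.244], [-0.152, 0.064, 0.252], [-0.143, 0.075, 0.26]]
```

The open tips sit about 12 mm behind the TCP, and the +x finger spans feeder x -12 to -27, so it overlaps the drum but clears the bar. I'll descend beside the bar and push the drum toward +y.

```bash
python3 -m crank '[[[0,0.002,0.06],0,1],[[0,0.002,0.1],0,1],[[0,0.002,0.12],0,1],[[0,0.002,0.12],0,1],[[0,0.002,0.12],0,1]]'
python3 - <<'E'
from h import *; go(-.066,.125,.075,0)
from rig import *; import cv2
f=grab_frame('scene'); im=f['color'][:,:,::-1]; cv2.imwrite('pics/sc2c.png',cv2.resize(im[80:300,150:350],None,fx=2.7,fy=2.7,interpolation=cv2.INTER_CUBIC))
E
```

```text
time_s: 2.75
eef_pos: [0.5479, 0.0907, 0.0825]
tool_rot: [0.001, 0.756, 0.654, 0.001]
contact_force: [-0.4, -0.1, 0.2]
opening: 0.0854
t 2.75 shift [ 0.0612 -0.0008  0.0076] turn -0.001 | now feeder [-0.0653  0.0638  0.0825] yaw -0.07 F [-0.44 -0.09  0.24] tilt [ 0.001  0.003 -1.   ]
```

View pics/sc2c.png

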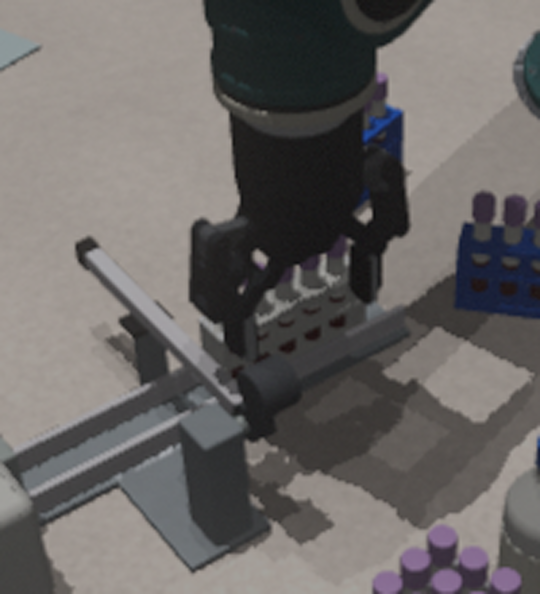

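The fingertip is beside the bar at crop (235,345), in front of the drum at (270,390). Pushing now.

```bash
python3 -m crank '[[[0.012,0,0],0,1],[[0.022,0,0],0,1],[[0.03,0,0.002],0,1],[[0.037,0,0.004],0,1],[[0.042,0,0.006],0,1]]'
python3 - <<'E'
from h import *; go(-.066,.125,.075,0)
from rig import *; import cv2
f=grab_frame('scene'); im=f['color'][:,:,::-1]; cv2.imwrite('pics/sc3c.png',cv2.resize(im[80:300,150:350],None,fx=2.7,fy=2.7,interpolation=cv2.INTER_CUBIC))
E
```

```text
time_s: 3.42
eef_pos: [0.554, 0.1329, 0.0766]
tool_rot: [0.001, 0.756, 0.654, 0.001]
contact_force: [-2.7, -2.8, 2.0]
opening: 0.0855
t 3.42 shift [ 0.0186 -0.0007  0.0016] turn -0.001 | now feeder [-0.0653  0.1064  0.0766] yaw -0.04 F [-2.73 -2.82  2.04] tilt [ 0.001  0.003 -1.   ]
```

View pics/sc3c.png

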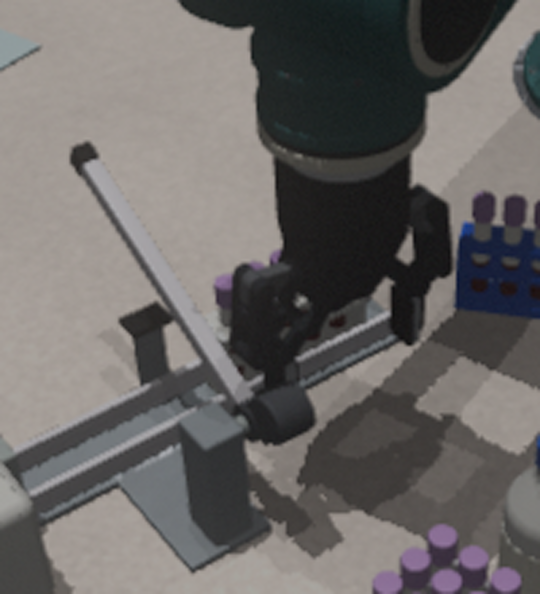

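The arm is partly raised (about 0.45 rad). Continuing.

```bash
python3 -m crank '[[[0.004,0,0.003],0,1],[[0.008,0,0.005],0,1],[[0.012,0,0.007],0,1],[[0.015,0,0.009],0,1],[[0.015,0,0.009],0,1]]'
python3 - <<'E'
from h import *; go(-.066,.125,.075,0)
from rig import *; import cv2
f=grab_frame('scene'); im=f['color'][:,:,::-1]; cv2.imwrite('pics/sc4c.png',cv2.resize(im[80:300,150:350],None,fx=2.7,fy=2.7,interpolation=cv2.INTER_CUBIC))
E
```

```text
time_s: 4.1
eef_pos: [0.5551, 0.1442, 0.0646]
tool_rot: [0.002, 0.757, 0.653, -0.003]
contact_force: [0.9, -37.5, -10.3]
opening: 0.0853
t 4.1 shift [ 0.0072 -0.0002 -0.0104] turn -0.004 | now feeder [-0.0658  0.1177  0.0646] yaw -0.2 F [  0.9  -37.52 -10.3 ] tilt [-0.007 -0.    -1.   ]
```

View pics/sc4c.png

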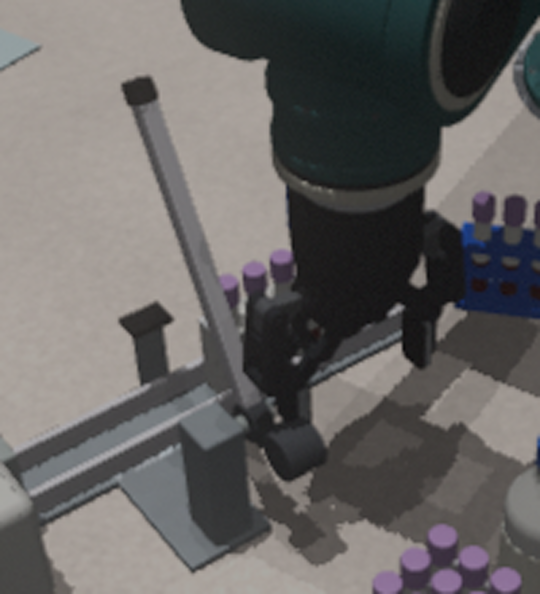

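The force reached 37 N: the tip is too low and is pressing the stem near the hinge, with almost no lever. I'll raise it so the drum itself is pushed.

```bash
python3 -m crank '[[[-0.003,0,-0.006],0,1],[[-0.002,0,-0.014],0,1],[[-0.001,0,-0.022],0,1],[[0.001,0,-0.026],0,1],[[0.003,0,-0.026],0,1]]'
python3 - <<'E'
from h import *; go(-.066,.125,.075,0)
from rig import *; import cv2
f=grab_frame('scene'); im=f['color'][:,:,::-1]; cv2.imwrite('pics/sc5c.png',cv2.resize(im[80:300,150:350],None,fx=2.7,fy=2.7,interpolation=cv2.INTER_CUBIC))
E
```

```text
time_s: 4.78
eef_pos: [0.5558, 0.1477, 0.0913]
tool_rot: [0.002, 0.757, 0.653, -0.002]
contact_force: [0.6, -0.3, -0.2]
opening: 0.0854
t 4.78 shift [ 0.0038 -0.0004  0.0163] turn -0.003 | now feeder [-0.0656  0.1213  0.0913] yaw -0.19 F [ 0.56 -0.26 -0.2 ] tilt [-0.006  0.001 -1.   ]
```

View pics/sc5c.png

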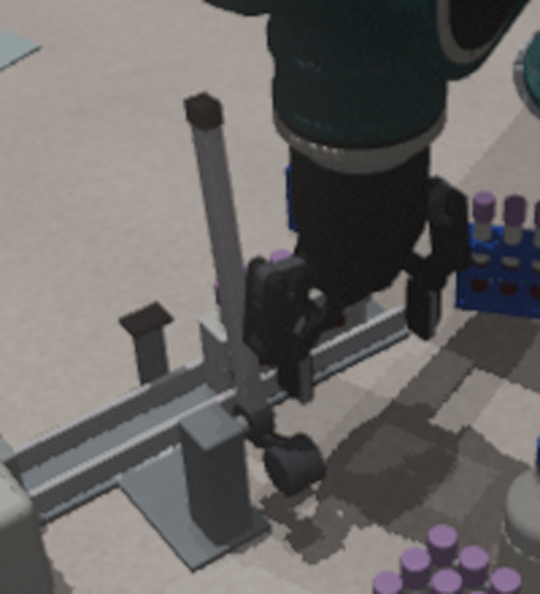

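The arm swung on, past its balance point, and may be leaning on the knuckle. I'll back off along -x, then up.

```bash
python3 -m crank '[[[0,-0.02,0],0,1],[[0,-0.04,0],0,1],[[0,-0.06,0],0,1],[[0,-0.06,-0.03],0,1],[[0,-0.06,-0.06],0,1]]'
python3 - <<'E'
from h import *; go(-.066,.125,.075,0)
from rig import *; import cv2
f=grab_frame('scene'); im=f['color'][:,:,::-1]; cv2.imwrite('pics/sc6c.png',cv2.resize(im[80:300,150:350],None,fx=2.7,fy=2.7,interpolation=cv2.INTER_CUBIC))
E
```

```text
time_s: 5.45
eef_pos: [0.4959, 0.1571, 0.1512]
tool_rot: [0.002, 0.757, 0.653, -0.003]
contact_force: [0.5, -0.1, -0.1]
opening: 0.0852
t 5.45 shift [0.0037 0.0603 0.0762] turn -0.003 | now feeder [-0.1263  0.122   0.1512] yaw -0.17 F [ 0.54 -0.13 -0.07] tilt [-0.007 -0.001 -1.   ]
```

View pics/sc6c.png

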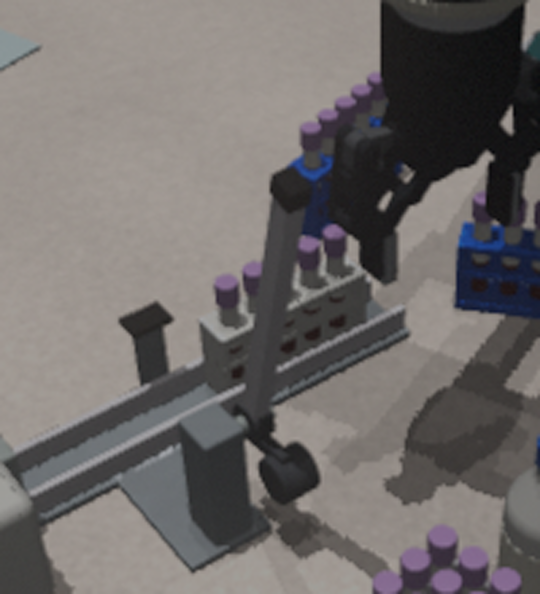

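The arm is raised and leaning away, tip at crop (290,185). Next I'll check clearance to the blue racks behind the lane.

Run:
```python
from h import *; p=np.load('p.npy')
for uv,z in [((288,297),.06),((283,291),.06),((278,299),.094),((345,286),.06),((362,284),.06),((356,290),.094)]: print(uv,W2F(p,atz('top',uv,z))[0].round(3))
go(-.195,0,.17,90)
```

```text
(288, 297) [-0.232  0.011  0.06 ]
(283, 291) [-0.222  0.023  0.06 ]
(278, 299) [-0.235  0.031  0.094]
(345, 286) [-0.191 -0.096  0.06 ]
(362, 284) [-0.182 -0.129  0.06 ]
(356, 290) [-0.192 -0.113  0.094]
t 5.5 shift [-0.1229 -0.0696 -0.014 ] turn 1.568 | now feeder [-0.125   0.1226  0.1557] yaw -0.17 F [1.22 0.37 5.48] tilt [-0.005  0.004 -1.   ]
```

```bash
python3 -m crank '[[[-0.03,-0.02,-0.025],0.187,0],[[-0.06,-0.04,-0.025],0.373,0],[[-0.09,-0.045,-0.025],0.56,0],[[-0.123,-0.046,-0.025],0.746,0],[[-0.123,-0.046,-0.025],0.933,0]]' >/dev/null; python3 -c "
from h import *; go(-.172,0,.17,90)"
```

```text
t 6.12 shift [ 0.0006 -0.0017  0.011 ] turn 0.627 | now feeder [-0.1715 -0.0016  0.181 ] yaw -54.1 F [0.5  0.22 0.27] tilt [ 0.     0.007 -1.   ]
```

```bash
python3 -m crank '[[[0,-0.002,0.01],0.187,0],[[0,-0.002,0.01],0.373,0],[[0,-0.002,0.01],0.56,0],[[0,-0.002,0.01],0.627,0],[[0,-0.002,0.01],0.627,0]]' >/dev/null
python3 - <<'E'
from h import *; go(-.172,0,.045,90)
from rig import *; import cv2
print(get_state()['opening'])
f=grab_frame('scene'); im=f['color'][:,:,::-1]; cv2.imwrite('pics/sc7c.png',cv2.resize(im[60:280,150:350],None,fx=2.7,fy=2.7,interpolation=cv2.INTER_CUBIC))
f=grab_frame('wrist'); cv2.imwrite('pics/w7.png',f['color'][:,:,::-1])
E
```

```text
t 6.75 shift [ 0.0002 -0.0006  0.1257] turn 0.0 | now feeder [-0.1727  0.      0.1707] yaw -89.98 F [-0.08  0.38 -1.01] tilt [ 0.004  0.005 -1.   ]
-0.0001364210326895451
```

View pics/sc7c.png

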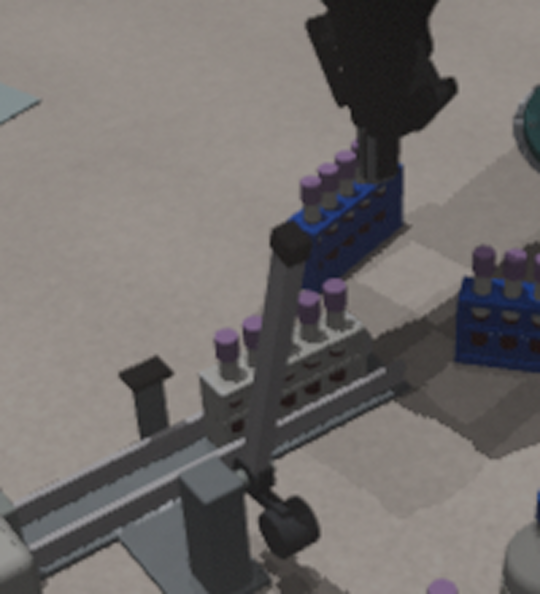

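View pics/w7.png

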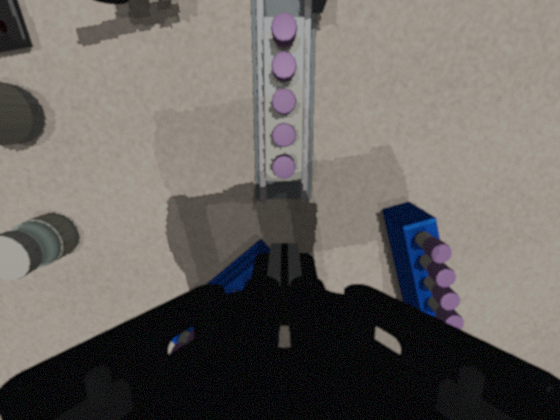

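Run:
```python
from h import *; p=np.load('p.npy')
for uv,z in [((266,181),.066),((300,181),.066),((283,166),.1),((283,28),.1),((262,242),.06),((264,195),.024),((305,195),.024),((388,208),.06)]: print(uv,W2F(p,watz(uv,z))[0].round(4))
```

```text
(266, 181) [-0.151   0.0141  0.066 ]
(300, 181) [-0.151  -0.0137  0.066 ]
(283, 166) [-0.1342  0.0003  0.1   ]
(283, 28) [-0.0481  0.0002  0.1   ]
(262, 242) [-0.2068  0.0188  0.06  ]
(264, 195) [-0.1723  0.0185  0.024 ]
(305, 195) [-0.1724 -0.0213  0.024 ]
(388, 208) [-0.1757 -0.0902  0.06  ]
```

The rack's rear face is at x=-0.151 in both views, with y centred. The blue rack's corner is at x=-0.207, so it's clear. Descending.

```bash
python3 -m crank '[[[0.001,0,0.05],0,0],[[0.001,0,0.09],0,0],[[0.001,0,0.115],0,0],[[0.001,0,0.127],0,0],[[0.001,0,0.127],0,0]]'
python3 - <<'E'
from h import *; go(-.006,0,.045,90)
from rig import *; import cv2
f=grab_frame('scene'); im=f['color'][:,:,::-1]; cv2.imwrite('pics/sc8c.png',cv2.resize(im[60:280,150:350],None,fx=2.7,fy=2.7,interpolation=cv2.INTER_CUBIC))
E
```

```text
time_s: 7.48
eef_pos: [0.4338, 0.0421, 0.0437]
tool_rot: [0.003, 0.997, -0.071, 0.001]
contact_force: [-0.6, 0.7, 0.7]
opening: 0.0
t 7.47 shift [ 0.1653 -0.0003 -0.0008] turn 0.002 | now feeder [-0.1713 -0.0007  0.0437] yaw -89.87 F [-0.6   0.71  0.69] tilt [ 0.003  0.005 -1.   ]
```

View pics/sc8c.png

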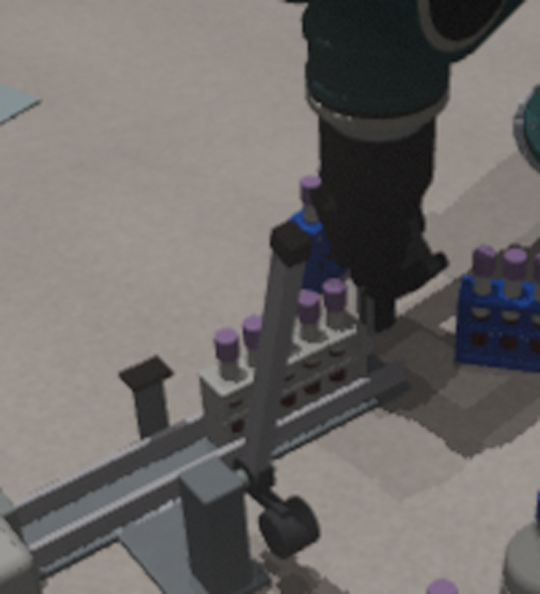

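The closed fingers are behind the rack's end, tip at (375,325). Pushing along the lane.

```bash
python3 -m crank '[[[0.01,0,0],0,0],[[0.02,0,0],0,0],[[0.035,0,0],0,0],[[0.05,0,0],0,0],[[0.065,0,0],0,0]]'; python3 -c "
from h import *; go(-.006,0,.045,90)"
```

```text
time_s: 8.15
eef_pos: [0.4997, 0.0328, 0.0447]
tool_rot: [0.003, 0.997, -0.071, 0.002]
contact_force: [-3.2, -0.4, 1.1]
opening: 0.0004
t 8.15 shift [ 0.0987 -0.0003  0.0001] turn 0.002 | now feeder [-0.1047 -0.0005  0.0447] yaw -89.88 F [-3.24 -0.39  1.09] tilt [ 0.004  0.005 -1.   ]
```

Run:
```python
from rig import *; import cv2
f=grab_frame('scene'); im=f['color'][:,:,::-1]; cv2.imwrite('pics/sc9c.png',cv2.resize(im[60:280,150:350],None,fx=2.7,fy=2.7,interpolation=cv2.INTER_CUBIC))
```

```text
(no output)
```

View pics/sc9c.png

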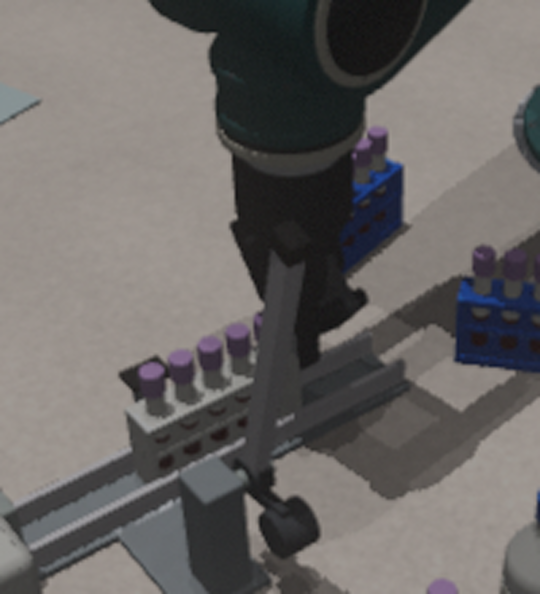

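```bash
python3 -m crank '[[[0.012,0,0],0,0],[[0.025,0,0],0,0],[[0.038,0,0],0,0],[[0.05,0,0],0,0],[[0.06,0,0],0,0]]'
python3 - <<'E'
from h import *; go(-.006,0,.045,90)
from rig import *; import cv2
f=grab_frame('scene'); im=f['color'][:,:,::-1]; cv2.imwrite('pics/sc10c.png',cv2.resize(im[60:280,150:350],None,fx=2.7,fy=2.7,interpolation=cv2.INTER_CUBIC))
f=grab_frame('top'); im=f['color'][:,:,::-1]; cv2.imwrite('pics/t10.png',cv2.resize(im[40:280,200:400],None,fx=2.4,fy=2.4,interpolation=cv2.INTER_CUBIC))
E
```

```text
time_s: 8.82
eef_pos: [0.5611, 0.024, 0.0451]
tool_rot: [0.003, 0.997, -0.071, 0.002]
contact_force: [-1.0, -0.0, 0.4]
opening: -0.0
t 8.82 shift [ 0.0367 -0.0003  0.0003] turn 0.002 | now feeder [-0.0427 -0.0004  0.0451] yaw -89.89 F [-0.98 -0.02  0.41] tilt [ 0.005  0.005 -1.   ]
```

View pics/sc10c.png

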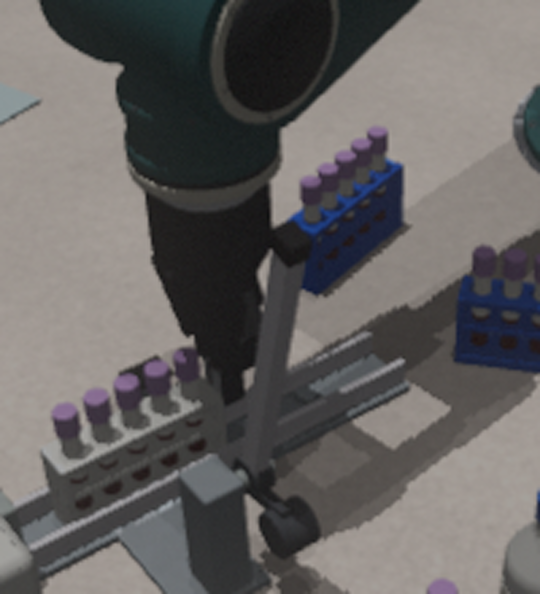

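View pics/t10.png

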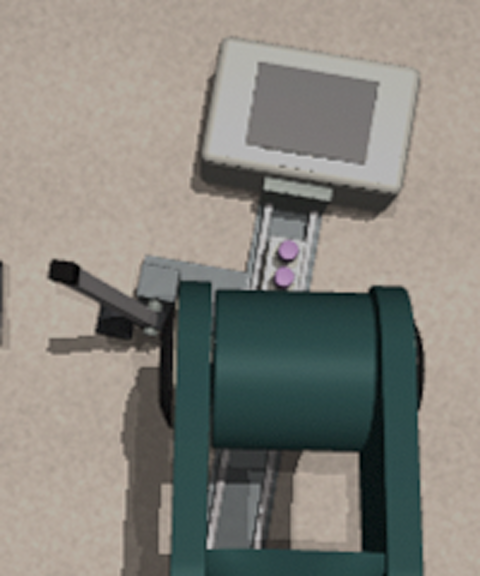

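```bash
python3 -m crank '[[[0.009,0,0],0,0],[[0.017,0,0],0,0],[[0.024,0,0],0,0],[[0.030,0,0],0,0],[[0.034,0,0],0,0]]'; python3 -c "
from h import *; go(-.006,0,.045,90)"
```

```text
time_s: 9.55
eef_pos: [0.5953, 0.0191, 0.0453]
tool_rot: [0.003, 0.997, -0.071, 0.003]
contact_force: [-2.1, 0.9, 0.1]
opening: 0.0001
t 9.55 shift [ 0.0022 -0.0003  0.0003] turn 0.002 | now feeder [-0.0082 -0.0003  0.0453] yaw -89.9 F [-2.12  0.91  0.12] tilt [ 0.005  0.005 -1.   ]
```

Creep forward until the force rises at the stop.

```bash
python3 -m crank '[[[0.001,0,0],0,0],[[0.002,0,0],0,0],[[0.003,0,0],0,0],[[0.004,0,0],0,0],[[0.004,0,0],0,0]]'; python3 -c "
from h import *; go(-.006,0,.045,90)"
```

```text
time_s: 10.18
eef_pos: [0.5973, 0.0188, 0.0453]
tool_rot: [0.003, 0.997, -0.071, 0.0]
contact_force: [-22.7, 1.5, 12.5]
opening: -0.0003
t 10.18 shift [ 0.0001 -0.0003  0.0003] turn 0.002 | now feeder [-0.0061 -0.0003  0.0453] yaw -89.89 F [-22.69   1.55  12.46] tilt [ 0.001  0.005 -1.   ]
```

Hard contact at 23 N, with the rack's rear at about +0.005, which is exactly where home should be. I'll back off, rise and look.

```bash
python3 -m crank '[[[-0.004,0,0],0,0],[[-0.015,0,0],0,0],[[-0.035,0,0],0,0],[[-0.045,0,-0.04],0,0],[[-0.045,0,-0.09],0,0]]'; python3 -m crank '[[[-0.06,0,-0.05],0,0],[[-0.10,0,-0.05],0,0],[[-0.13,0,-0.05],0,0],[[-0.13,0,-0.05],0,0],[[-0.13,0,-0.05],0,0]]'
python3 - <<'E'
from rig import *; import cv2; from h import *; go(0,0,.1,90)
f=grab_frame('scene'); im=f['color'][:,:,::-1]; cv2.imwrite('pics/s11.png',im); cv2.imwrite('pics/sc11c.png',cv2.resize(im[100:300,50:300],None,fx=3,fy=3,interpolation=cv2.INTER_CUBIC))
f=grab_frame('top'); im=f['color'][:,:,::-1]; cv2.imwrite('pics/t11.png',im);cv2.imwrite('pics/t11c.png',cv2.resize(im[80:220,230:390],None,fx=4,fy=4,interpolation=cv2.INTER_CUBIC))
f=grab_frame('wrist'); cv2.imwrite('pics/w11.png',f['color'][:,:,::-1])
E
```

```text
time_s: 10.8
eef_pos: [0.5512, 0.0258, 0.1356]
tool_rot: [0.003, 0.997, -0.071, -0.001]
contact_force: [1.0, -0.6, 0.8]
opening: -0.0003
time_s: 11.42
eef_pos: [0.4228, 0.0444, 0.1857]
tool_rot: [0.003, 0.997, -0.071, -0.0]
contact_force: [0.0, 0.4, -0.2]
opening: 0.0
t 11.43 shift [ 1.825e-01 -1.000e-04  8.570e-02] turn 0.002 | now feeder [-0.1825  0.      0.1857] yaw -89.88 F [ 0.04  0.41 -0.19] tilt [-0.     0.005 -1.   ]
```

View pics/sc11c.png

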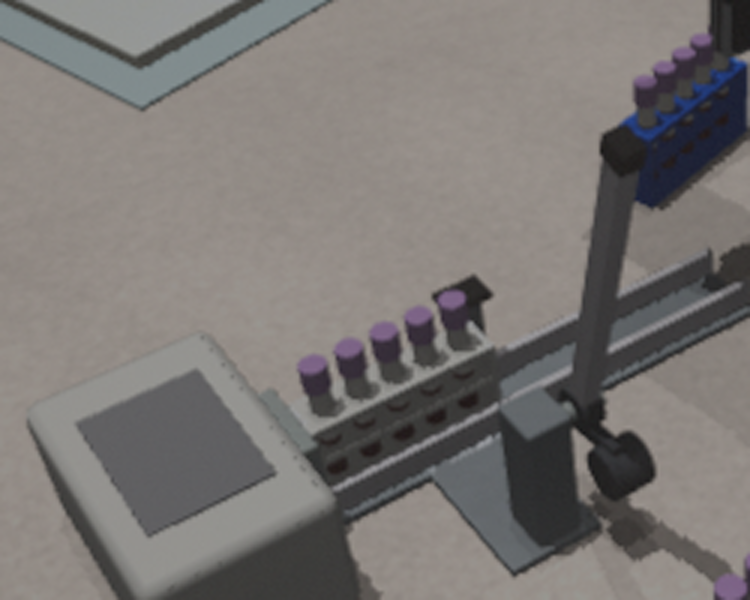

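View pics/t11.png

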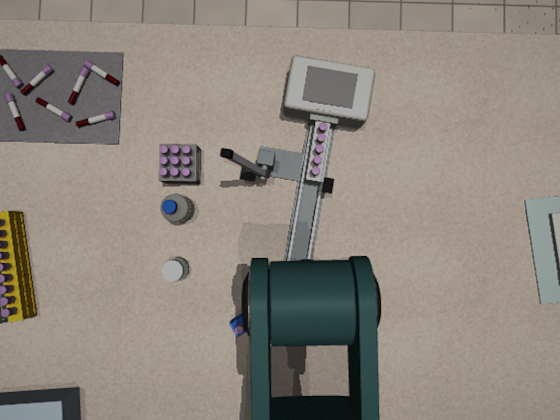

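View pics/w11.png

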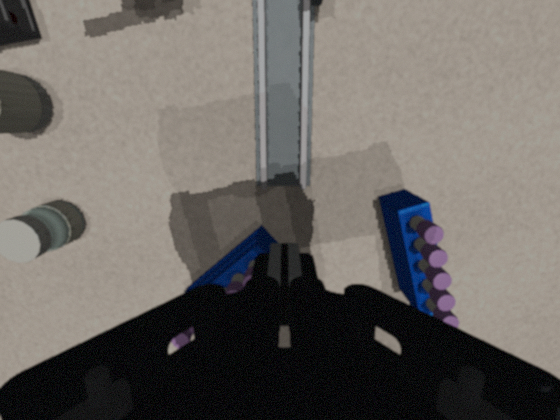

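View pics/t11c.png

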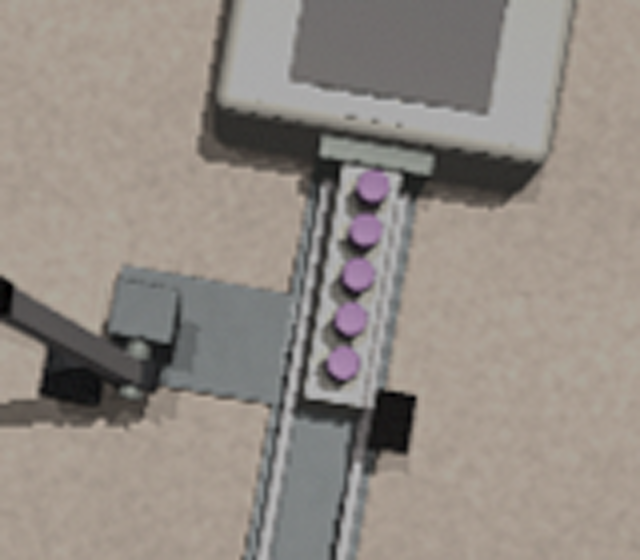

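Run:
```python
from h import *; p=np.load('p.npy')
for uv in [(307,398),(372,408)]: print('rear',W2F(p,atz('top',(230+uv[0]/4,80+uv[1]/4),.066))[0].round(4))
for uv in [(372,187),(343,363)]: print('cap',W2F(p,atz('top',(230+uv[0]/4,80+uv[1]/4),.1))[0].round(4))
for uv in [(268,228),(384,194)]: print('blue',W2F(p,watz(uv,.06))[0].round(3))
import cv2,numpy as np
d=cv2.absdiff(cv2.imread('pics/top0.png'),cv2.imread('pics/t11.png')).max(2)
print('bystander max diff',d[140:290,150:215].max(), d[140:290,0:40].max())
```

```text
rear [0.0039 0.014  0.066 ]
rear [ 0.0046 -0.0188  0.066 ]
cap [0.107  0.0015 0.1   ]
cap [0.0199 0.0011 0.1   ]
blue [-0.209  0.014  0.06 ]
blue [-0.177 -0.091  0.06 ]
bystander max diff 19 19
```

```bash
python3 -c "
from rig import *; print(sign_off())"
```

```text
the job is handed in; nothing more can be done
None
```

The barrier arm stays raised on its own and the white rack is home against the end stop. I handed the job in at about 11.6 s, with the gripper clear of everything.

**What I did:**
- **Barrier arm:** The moves could not tilt the tool, so I did not push at the suggested point under the arm. Instead one fingertip pushed the arm's counterweight away from the lane. The arm passed its balance point and swung over.
- **Rack:** With the fingers closed, I pushed the rack's rear end along the lane until it stopped against the end stop, where the force rose to about 23 N.

**Last checks:**
- **Arm:** The scene and top pictures taken after I backed away show it raised and leaning away from the lane.
- **Rack:** Its rear end measures about 4 to 5 mm in feeder x; home is 5 mm. In the top picture its front meets the stop plate. The tube caps moved 155 mm against about 156 mm expected, which agrees within measuring error.
- **Other things:** The block, jar, bottle and yellow rack show no change from the first top picture. The two blue racks measure within a few millimetres of their earlier positions, which is reading accuracy.

**One thing went wrong:** during the arm push the wrist force briefly reached about 39 N, because the tip was too low and pressed near the hinge. I raised the tip and the force dropped to almost nothing. That was a fingertip contact as far as I can tell from the pictures, and well under the 120 N wrist limit.

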